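# Press a slide carrier down and slide it under the leaf spring

### The job

Load the blue slide carrier: with the fingertips press it down hard against its sprung bed (the ribbed thumb pad is there for this) and, keeping it pressed down, slide it under the bridge bar and the leaf spring until its nose is fully home against the end stop of the cradle. Then let go and move clear: the carrier must stay there, level and held under the spring. Only press and push it, never lift it, and leave everything else on the bench where it is.

Things in the scene. Friction and masses are not known exactly. Their poses are not given: they have to be found in the camera images.
- cradle: Aluminium docking cradle, 230 x 114 mm, fixed on the bench. Origin on the bench top; x = loading direction (away from the robot, towards the end stop), z up. Spans x -130 to +100 mm. Two side rails, 94 mm apart inside, tops at z 28 mm, guide the carrier with 2 mm play a side. Its near (-x) end is open.
- carrier: Loose blue plate, 130 (x) x 90 (y) x 8 (z) mm, about 150 g, with two glass slides on its front half. Origin at the centre of its underside, x towards its nose (as the cradle's x), z up. It starts on the bed, in the cradle frame: underside z 17 mm, top z 25 mm, nose 7 to 29 mm short of the bar. Home: origin at x = 20 mm in the cradle frame.
- thumb_pad (a point): Centre of the ribbed dark thumb pad on the carrier's top face, 21 mm behind the rear face of the ledge; the flat pressing area behind the ledge is 43 mm long (x) by 90 mm wide.
- carrier_nose (a point): Middle of the carrier's front (nose) face, half-way up; 65 mm ahead of the carrier's origin.
- ledge (a point): Middle of the top of the blue cross ledge on the carrier, 64 mm wide (y), 10 mm thick (x -22 to -12 mm from the carrier's origin), 9 mm above the plate's top. Fingertips on the thumb pad can push against its rear face. It never reaches the bar (24 mm short of it at home).
- bridge_bar (a point): Middle of the underside of the grey bar across the channel, 22 mm above the bench; bar at x 32 to 44 mm, z 22 to 32 mm in the cradle frame, posts at its ends 36 mm high. The carrier's top is 3 mm higher than this underside, so its nose butts against the bar unless pressed down by more than 3 mm.
- end_stop (a point): Point on the inner face of the cradle's end stop (x = 85 mm in the cradle frame), 20 mm above the bench; its top is 32 mm high. The nose touches this face when home.
- bed (a joint): Sprung bed (white floor) on which the carrier rests, m: 0 = up, 0.008 = pressed fully down. It stays level. Spring: about 7 N at 0, plus 0.9 N per mm.
- leaf_spring (a joint): Leaf spring, two steel fingers hinged behind the bar, which slope down away from the robot to z 14 mm at x 77 mm in the cradle frame; rad: 0 = free, grows as a plate below lifts them. They push down with about 2 to 5 N and drag on the plate. With the carrier home it reads about 0.24.
- timer: White bench timer, 62 x 66 x 18 mm, origin under its centre; leave alone.
- tape_green: Green tape roll lying flat, 62 mm wide, 20 mm high, origin under its centre; leave alone.
- petri_dish: Petri dish, 88 mm wide, 15 mm high, origin under its centre; leave alone.
- bottle_orange: White bottle with an orange cap, 56 mm wide, 101 mm high, origin under its centre; leave alone.
- beaker: Small clear beaker, 48 mm wide, 60 mm high, origin under its centre; leave alone.
- bottle_black: Small bottle with violet content and a black cap, 50 mm wide, 85 mm high, origin under its centre; leave alone.

How it is judged (in metres and radians):
On the way:
1. the fingers press the carrier down and its nose is under the bridge bar (x of carrier in the frame of cradle above -0.031 m and z of carrier in the frame of cradle below 0.015 m and contact force between the fingers and carrier above 3 N), for 0.1 s.
At the end, for the whole second after the job is handed in: the carrier rests home in the cradle: nose within 4 mm of the end stop, underside 7 to 16 mm above the bench in the cradle (under the bar), level and straight within 0.06 rad, the leaf spring lifted by it by more than 0.04 rad, at rest (x of carrier in the frame of cradle above 0.016 m and z of carrier in the frame of cradle between 0.007 and 0.016 m and angle between carrier's own z axis and vertical below 0.06 rad and angle between the x axis of carrier and the x axis of cradle, either way round below 0.06 rad and value of joint leaf_spring above 0.04 rad and linear speed of carrier below 0.01 m/s and angular speed of carrier below 0.1 rad/s); the robot touches nothing.
It fails at once if the carrier is lifted (its underside over 23 mm above the bench) or tipped by more than 0.2 rad (z of carrier in the frame of cradle above 0.023 m or angle between carrier's own z axis and vertical above 0.2 rad).
It fails at once if a bystander is moved by more than 20 mm (distance of any of timer, tape_green, petri_dish, bottle_orange, beaker, bottle_black from where it was at the start of the episode above 0.02 m).
It also fails if it takes over 48 s, if anything falls off the work surface, if the arm or the gripper's body presses on something with over 40 N, if the wrist force passes 120 N, or if a joint passes its speed limit or range.

### The arm

A 6-joint arm with a two-finger parallel gripper is mounted at the origin on a cart in front of the work surface, level with it; the furniture and walls round the work are solid. World frame = base frame: x ahead of the robot, y to its left, z up, the work surface at z = 0. Lengths are in m, angles in degrees, forces in N, time in s.
With the tool pointing down it reaches from about 0.25 to 0.725 m from the base axis. Payload 9.7 kg.
Tool frame: the origin (TCP) lies at the very end of the fingers, on their centre line; the grasp point (between the pads) lies 19 mm behind it; z points along the fingers, y is the line along which they close (so a half turn about z gives the same grasp; the last joint's range is limited). The gripper opens to 85 mm and grips with 20 to 120 N. Pads are 22 mm wide; open, the fingers measure 114 mm over their backs; the gripper's body (76 mm by 85 mm) begins 54 mm behind the grasp point. The pads swing forward as they close: fully open they stand 13 mm farther back than shut.
Start: joints at [73.74, 4.979, 10.078, 95.1, 0, 90], TCP at [0.154, 0.528, 0.231] pointing down, gripper open.
Joint ranges: [-179.16, 179.16], [-48.56, 103.87], [-65.8, 70.77], [-126.05, 130.52], [-82.76, 87.17], [-180, 180]. Speed limits (degrees/s): [127.2, 127.2, 147.25, 180, 180, 180].

### API

Orientations are given as [roll, pitch, yaw] about the fixed x, y, z axes, in that order (R = Rz(yaw) Ry(pitch) Rx(roll)).
In Python, from plant import get_obs, snapshot, camera_info, hand_in gives the robot as it stands.
- The arm moves only by the shell command python3 -m handwheel 'ROWS' [FORCE]. ROWS is JSON, a list of rows, each an object with "delta_pos": the shift along the tool's x, y, z in mm, a list of three; "twist": the turn about the tool's z in rad; "grip": the closure, from 0 (fully open) to 1 (shut). In form: [{"delta_pos": [x, y, z], "twist": twist, "grip": grip}, ...]. A call has 1 to 12 rows; each row shifts and turns the commanded pose from where the row before left it, along the tool's axes as they then stand; what a row does not reach is not made up. A row lasts 1/12 s, in which the tool goes at most 41.7 mm and 7.16 degrees, less where a joint would pass 70% of its speed; a pose out of reach is approached as far as the arm can. A call is refused whole if a number of a shift passes 41.7 or a number of a turn 0.125, either way. A call with a gripper value outside its range is refused whole. The fingers move at their own pace and stop on an object; FORCE is the grip in N (left out, the last holds). Time passes only in rows, so rows that do not move let the fingers close. It gives the time, the measured TCP pose, the force, the opening and the grip force at its end, in the units of the state.
- get_obs(): the state, without advancing time (a new reading comes with each control period).
- snapshot(name): name is "side" or "top" or "wrist"; returns (picture, depth): 400x640x3 uint8, red, green, blue; 400x640 float32, m along the optical axis (not along the pixel's ray), 0 where there is no reading.
- camera_info(name): a dict with "K" (3x3 intrinsics, pixels), "R" (3x3) and "t" (3): a world point X has camera coordinates R X + t. Camera axes: x right, y down, z forward; pixel columns grow to the right and rows downward; lengths in m; the calibration is good to about 2 mm. A picture is of the moment at which its call begins: read the wrist's pose just before it. camera_info takes no time and is no camera call; for the wrist camera it gives the pose at the moment of the call.
- hand_in(): hands the job in; it is judged then, once.
The state is a dict: "time": time; "joint_pos": joint angles; "dq": joint speeds; "tau": joint torques, N m; "eef_pos": TCP position; "eef_rot": TCP orientation; "contact_force": force on the tool from outside, world axes, zero at the start; "ft_torque": the same for the moment, N m; "gripper_width": finger opening in m; "finger_force": force on a finger pad.
Only numpy, scipy, OpenCV 4.12 (cv2) and the standard library are available. Lean on these libraries where they do the work, as an engineer would, in place of code of your own. Each camera call takes 0.05 s, during which the arm holds its last target. There are 200 camera calls.

## Working session

There is one attempt and no reset: what is moved stays moved. The work goes in short steps, Python scripts to look and compute and a shell command to move; the robot and the scene stay as the last step left them, time stands still between calls to the robot, and variables do not carry over. Pictures are saved under pics/ and viewed, at most 10 in all, crops included, and the job is handed in when it is done.

```bash
mkdir -p pics; cat > h.py <<'E'
import numpy as np, cv2
from plant import get_obs, snapshot, camera_info, hand_in
def cloud(name):
    c=camera_info(name); im,d=snapshot(name)
    K,R,t=[np.array(c[k]) for k in "KRt"]
    v,u=np.mgrid[:400,:640]
    P=np.stack([(u-K[0,2])/K[0,0]*d,(v-K[1,2])/K[1,1]*d,d],-1)
    return im,d,(P-t)@R
def save(im,f): cv2.imwrite('pics/'+f,im[...,::-1])
E
python3 - <<'E'
from h import *
o=get_obs(); print(o)
im,d,W=cloud('top'); save(im,'top0.png'); np.savez('top0.npz',im=im,d=d,W=W)
E
```

```text
{'time': 0.0, 'joint_pos': array([7.37390375e+01, 5.01052428e+00, 1.00347854e+01, 9.51001782e+01,
       1.74226427e-03, 8.99987254e+01]), 'dq': array([-0.15970794,  0.00979606,  0.06681759, -0.00744566,  0.08860501,
        0.06394234]), 'tau': array([-1.42451468e-04, -5.20386529e+01,  4.64809048e+01,  1.60941010e-02,
       -2.54491238e-05,  3.62357014e-06]), 'eef_pos': array([0.15393349, 0.52777694, 0.23059157]), 'eef_rot': array([-1.79924083e+02, -1.74395153e-03,  1.63740310e+02]), 'contact_force': array([0.71160693, 0.25023842, 0.10911899]), 'ft_torque': array([ 0.00718786, -0.03972849, -0.01177262]), 'finger_force': 0.0, 'gripper_width': 0.085326099429703}
```

View pics/top0.png

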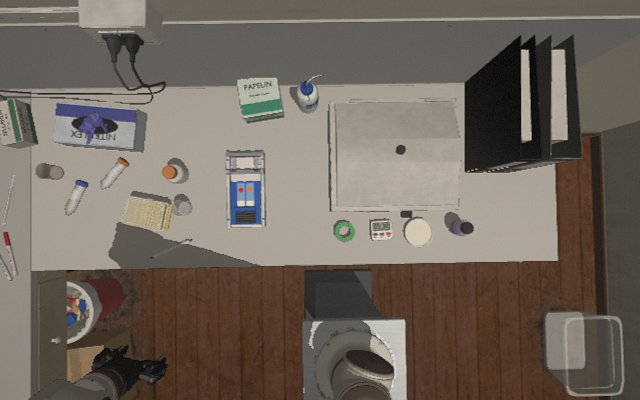

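The top view shows the cradle at px (245,188), with its loading direction up the image (+x). The blue carrier has its rear at about (247,225). I'll get coarse positions from this and then look with the wrist camera.

```bash
python3 - <<'E'
from h import *
z=np.load('top0.npz'); im,W=z['im'],z['W']
hsv=cv2.cvtColor(im,cv2.COLOR_RGB2HSV)
m=cv2.inRange(hsv,(100,120,80),(125,255,255))>0
m[:, :220]=0;m[:,275:]=0;m[:140]=0;m[235:]=0
p=W[m]; print(m.sum(),p.min(0),p.max(0),np.median(p,0))
for q in [(228,152),(263,152),(228,225),(264,225)]: print(q,W[q[1],q[0]])
q=W[140:235,215:275].reshape(-1,3); q=q[(q[:,2]>.02)&(q[:,2]<.045)]
print(cv2.minAreaRect(q[:,:2].astype('f4')))
E
```

```text
591 [0.45378201 0.10753788 0.01783888] [0.57945502 0.36758589 1.14960998] [0.50831799 0.32367585 0.02562098]
(228, 152) [0.67066279 0.37312995 0.02600388]
(263, 152) [0.66957478 0.26779231 0.02133672]
(228, 225) [0.44953201 0.37604625 0.02561396]
(264, 225) [0.44756359 0.26718569 0.02765609]
((0.5577365159988403, 0.3243327736854553), (0.11479969322681427, 0.22862184047698975), 89.88677215576172)
```

```bash
python3 -m handwheel '[{"delta_pos":[0,0,0],"twist":-0.095,"grip":1},{"delta_pos":[0,0,0],"twist":-0.095,"grip":1},{"delta_pos":[0,0,0],"twist":-0.094,"grip":1},{"delta_pos":[0,0,0],"twist":0,"grip":1}]' 30
python3 -m handwheel '[{"delta_pos":[-25,-17,0],"twist":0,"grip":1},{"delta_pos":[-25,-17,0],"twist":0,"grip":1},{"delta_pos":[-25,-17,0],"twist":0,"grip":1},{"delta_pos":[-25,-17,0],"twist":0,"grip":1},{"delta_pos":[-25,-17,0],"twist":0,"grip":1},{"delta_pos":[-25,-17,0],"twist":0,"grip":1},{"delta_pos":[-25,-17,0],"twist":0,"grip":1},{"delta_pos":[-25,-17,0],"twist":0,"grip":1},{"delta_pos":[-25,-17,0],"twist":0,"grip":1},{"delta_pos":[-25,-17,0],"twist":0,"grip":1},{"delta_pos":[-25,-17,0],"twist":0,"grip":1},{"delta_pos":[-25,-17,0],"twist":0,"grip":1}]'
python3 -m handwheel '[{"delta_pos":[0,0,0],"twist":0,"grip":1},{"delta_pos":[0,0,0],"twist":0,"grip":1}]'
python3 - <<'E'
from h import *
o=get_obs(); print(o['eef_pos'],o['eef_rot'],o['contact_force'])
im,d,W=cloud('wrist'); save(im,'w1.png'); np.savez('w1.npz',im=im,d=d,W=W)
E
```

```text
time: 0.38
eef_pos: [0.154, 0.5278, 0.2308]
eef_rot: [-179.9, -0.0, -179.7]
contact_force: [-1.4, -0.1, -0.8]
gripper_width: 0.0392
finger_force: 0.0
time: 1.38
eef_pos: [0.4551, 0.3229, 0.231]
eef_rot: [-180.0, -0.0, 179.8]
contact_force: [0.6, 1.3, -0.2]
gripper_width: 0.0002
finger_force: 0.0
time: 1.55
eef_pos: [0.4549, 0.323, 0.2306]
eef_rot: [-180.0, -0.1, 179.7]
contact_force: [-1.2, -0.6, 0.7]
gripper_width: 0.0002
finger_force: 0.0
[0.45490372 0.32302897 0.23060394] [-1.79961096e+02 -5.86861718e-02  1.79700745e+02] [-1.17481756 -0.56508539  0.7423785 ]
```

View pics/w1.png

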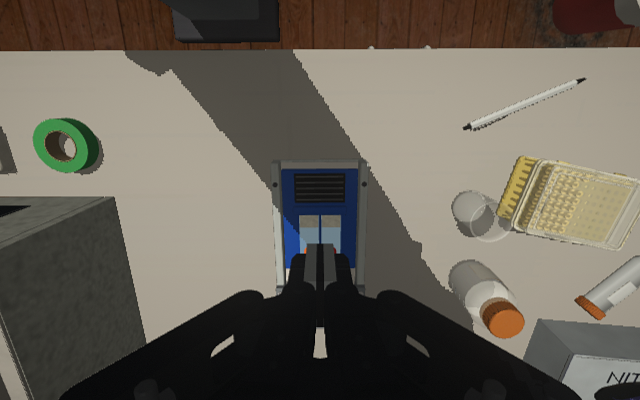

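The wrist view has image up = −x. The thumb pad is at (320,187), the ledge front near (320,212), the carrier's rear edge near row 170, and the rails at columns 276 and 362.

```bash
python3 - <<'E'
from h import *
z=np.load('w1.npz'); im,W=z['im'],z['W']
for r in range(158,240,3): print(r,im[r,305],np.round(W[r,305]*1000,0), im[r,290],np.round(W[r,290]*1000,0))
for c in list(range(268,300,3))+list(range(340,372,3)): print(c,im[190,c],np.round(W[190,c]*1000,0), np.round(W[230,c]*1000,0))
E
```

```text
158 [81 78 70] [442. 305.  -1.] [81 77 69] [442. 287.  -0.]
161 [80 81 75] [444. 306.   7.] [86 88 83] [445. 287.   4.]
164 [97 93 86] [446. 306.  17.] [97 94 86] [446. 288.  16.]
167 [100  96  87] [450. 306.  17.] [101  96  88] [450. 288.  17.]
170 [17 32 65] [452. 306.  24.] [19 33 64] [376. 324. 373.]
173 [20 27 44] [455. 306.  26.] [22 37 70] [455. 289.  25.]
176 [40 40 39] [459. 306.  25.] [23 38 71] [459. 289.  23.]
179 [20 20 20] [462. 306.  25.] [22 38 70] [462. 289.  24.]
182 [42 41 40] [465. 306.  26.] [22 38 71] [466. 289.  26.]
185 [20 19 19] [470. 306.  25.] [22 38 70] [469. 288.  25.]
188 [37 37 35] [473. 306.  25.] [24 38 71] [473. 288.  24.]
191 [21 20 20] [477. 306.  24.] [23 38 71] [477. 288.  24.]
194 [38 38 37] [480. 306.  26.] [24 38 71] [480. 288.  25.]
197 [19 19 18] [484. 306.  24.] [24 38 71] [484. 288.  25.]
200 [33 33 31] [487. 306.  27.] [24 38 71] [488. 288.  24.]
203 [20 33 61] [492. 306.  24.] [23 37 70] [492. 288.  25.]
206 [20 31 57] [494. 306.  30.] [25 39 72] [495. 287.  25.]
209 [21 37 71] [496. 306.  35.] [23 37 71] [499. 287.  26.]
212 [20 36 69]
[... 1008 characters left out ...]
27. 285.  25.]
292 [23 37 71] [476. 291.  25.] [527. 289.  25.]
295 [23 22 20] [475. 294.  26.] [527. 293.  25.]
298 [20 20 20] [476. 298.  25.] [527. 296.  24.]
340 [22 21 21] [476. 347.  26.] [527. 348.  25.]
343 [21 21 19] [476. 351.  25.] [528. 352.  24.]
346 [22 37 72] [476. 355.  25.] [527. 356.  25.]
349 [23 37 71] [476. 358.  26.] [527. 359.  25.]
352 [22 36 70] [476. 362.  24.] [527. 363.  25.]
355 [23 37 71] [476. 365.  25.] [527. 367.  25.]
358 [60 61 58] [478. 370.  18.] [527. 370.  27.]
361 [86 87 81] [475. 372.  29.] [526. 374.  28.]
364 [83 84 79] [475. 376.  27.] [526. 377.  28.]
367 [80 80 75] [476. 379.  27.] [539. 386.  -2.]
370 [84 79 72] [483. 387.   0.] [538. 390.   0.]
```

```bash
python3 - <<'E'
from h import *
im,d,W=cloud('side'); save(im,'s1.png'); np.savez('s1.npz',im=im,d=d,W=W)
E
```

```text
(no output)
```

View pics/s1.png

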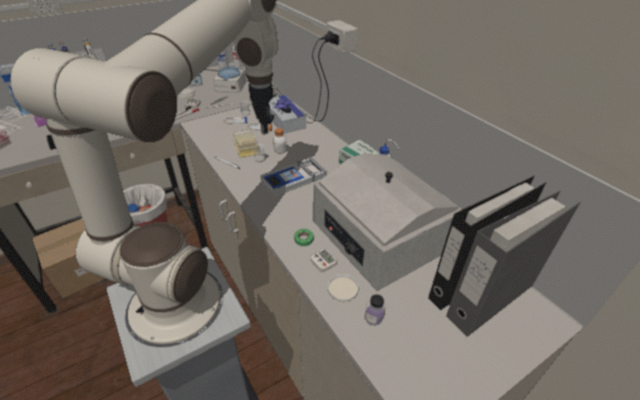

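The side view confirms the arm is clear over the cradle. The carrier's origin is at x≈0.5165 and the cradle's at ≈0.574, y 0.3235. The ledge's rear face is at x≈0.4945, so travel to home is about 77 mm. I'll descend onto the thumb pad behind the ledge.

```bash
python3 -m handwheel '[{"delta_pos":[-12,0,0],"twist":0,"grip":1},{"delta_pos":[-11,0,30],"twist":0,"grip":1},{"delta_pos":[0,0,35],"twist":0,"grip":1},{"delta_pos":[0,0,35],"twist":0,"grip":1},{"delta_pos":[0,0,35],"twist":0,"grip":1},{"delta_pos":[0,0,30],"twist":0,"grip":1},{"delta_pos":[0,0,20],"twist":0,"grip":1},{"delta_pos":[0,0,7],"twist":0,"grip":1},{"delta_pos":[0,0,0],"twist":0,"grip":1},{"delta_pos":[0,0,0],"twist":0,"grip":1}]'
python3 - <<'E'
from h import *
o=get_obs(); print(o['eef_pos'],o['eef_rot'],o['contact_force'])
im,d,W=cloud('wrist'); save(im,'w2.png')
E
```

```text
time: 2.48
eef_pos: [0.4769, 0.3248, 0.0404]
eef_rot: [180.0, 0.0, -180.0]
contact_force: [-0.1, -0.0, 0.3]
gripper_width: 0.0001
finger_force: 0.0
[0.47686381 0.32483812 0.04040699] [ 1.79969083e+02  4.06160835e-02 -1.79956470e+02] [-0.09144614 -0.00894131  0.34050867]
```

View pics/w2.png

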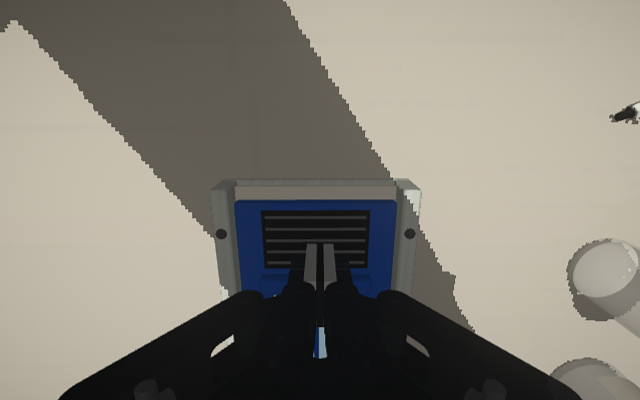

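The fingertips, at (320,245), stand over the front of the thumb pad just behind the ledge, which shows at row 275. Now I'll touch down and press.

```bash
python3 -m handwheel '[{"delta_pos":[0,0,6],"twist":0,"grip":1},{"delta_pos":[0,0,6],"twist":0,"grip":1},{"delta_pos":[0,0,2],"twist":0,"grip":1},{"delta_pos":[0,0,2],"twist":0,"grip":1},{"delta_pos":[0,0,0],"twist":0,"grip":1},{"delta_pos":[0,0,0],"twist":0,"grip":1}]'
python3 -m handwheel '[{"delta_pos":[0,0,2],"twist":0,"grip":1},{"delta_pos":[0,0,2],"twist":0,"grip":1},{"delta_pos":[0,0,0],"twist":0,"grip":1},{"delta_pos":[0,0,0],"twist":0,"grip":1}]'
```

```text
time: 3.03
eef_pos: [0.4771, 0.3241, 0.0239]
eef_rot: [180.0, 0.0, -180.0]
contact_force: [-2.7, -1.4, 5.7]
gripper_width: 0.0002
finger_force: 2.9
time: 3.37
eef_pos: [0.4772, 0.3242, 0.0204]
eef_rot: [180.0, 0.0, -180.0]
contact_force: [-3.4, -1.5, 8.9]
gripper_width: -0.0
finger_force: 4.5
```

```bash
python3 -m handwheel '[{"delta_pos":[0,0,2],"twist":0,"grip":1},{"delta_pos":[0,0,0],"twist":0,"grip":1},{"delta_pos":[-3,0,0],"twist":0,"grip":1},{"delta_pos":[-3,0,0],"twist":0,"grip":1},{"delta_pos":[-3,0,0],"twist":0,"grip":1},{"delta_pos":[-3,0,0],"twist":0,"grip":1},{"delta_pos":[-3,0,0],"twist":0,"grip":1},{"delta_pos":[0,0,0],"twist":0,"grip":1},{"delta_pos":[0,0,0],"twist":0,"grip":1}]'
python3 - <<'E'
from h import *
im,d,W=cloud('wrist'); save(im,'w3.png')
E
```

```text
time: 4.12
eef_pos: [0.4925, 0.3246, 0.0188]
eef_rot: [179.9, 0.1, -180.0]
contact_force: [-2.9, 0.1, 10.3]
gripper_width: -0.0001
finger_force: 5.2
```

View pics/w3.png

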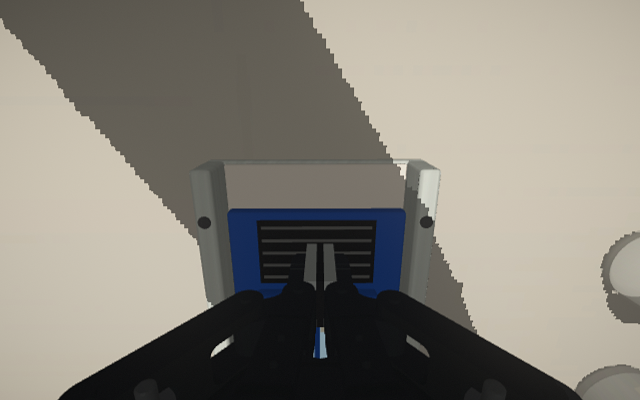

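The carrier's rear edge, now at row 208, has advanced with the fingers and stays straight. I'll keep pushing.

```bash
python3 -m handwheel '[{"delta_pos":[-3,0,0],"twist":0,"grip":1},{"delta_pos":[-3,0,0],"twist":0,"grip":1},{"delta_pos":[-3,0,0],"twist":0,"grip":1},{"delta_pos":[-3,0,0],"twist":0,"grip":1},{"delta_pos":[-3,0,0],"twist":0,"grip":1},{"delta_pos":[-3,0,0],"twist":0,"grip":1}]'
python3 -m handwheel '[{"delta_pos":[-3,0,0],"twist":0,"grip":1},{"delta_pos":[-3,0,0],"twist":0,"grip":1},{"delta_pos":[-3,0,0],"twist":0,"grip":1},{"delta_pos":[-3,0,0],"twist":0,"grip":1},{"delta_pos":[-3,0,0],"twist":0,"grip":1},{"delta_pos":[0,0,0],"twist":0,"grip":1}]'
```

```text
time: 4.67
eef_pos: [0.51, 0.3246, 0.0187]
eef_rot: [179.9, 0.0, -180.0]
contact_force: [-6.4, 0.4, 11.6]
gripper_width: 0.0
finger_force: 5.3
time: 5.17
eef_pos: [0.5255, 0.3246, 0.0188]
eef_rot: [179.9, 0.0, -180.0]
contact_force: [-2.9, 0.7, 10.6]
gripper_width: -0.0
finger_force: 5.3
```

```bash
python3 -m handwheel '[{"delta_pos":[-3,0,0],"twist":0,"grip":1},{"delta_pos":[-3,0,0],"twist":0,"grip":1},{"delta_pos":[-3,0,0],"twist":0,"grip":1},{"delta_pos":[-3,0,0],"twist":0,"grip":1},{"delta_pos":[-3,0,0],"twist":0,"grip":1},{"delta_pos":[-3,0,0],"twist":0,"grip":1},{"delta_pos":[-3,0,0],"twist":0,"grip":1},{"delta_pos":[-3,0,0],"twist":0,"grip":1},{"delta_pos":[-3,0,0],"twist":0,"grip":1},{"delta_pos":[0,0,0],"twist":0,"grip":1}]'
python3 -m handwheel '[{"delta_pos":[-2,0,0],"twist":0,"grip":1},{"delta_pos":[-2,0,0],"twist":0,"grip":1},{"delta_pos":[0,0,0],"twist":0,"grip":1}]'
python3 -m handwheel '[{"delta_pos":[-2,0,0],"twist":0,"grip":1},{"delta_pos":[-1,0,0],"twist":0,"grip":1},{"delta_pos":[0,0,0],"twist":0,"grip":1}]'
```

```text
time: 6.0
eef_pos: [0.5514, 0.3243, 0.018]
eef_rot: [180.0, -0.1, -180.0]
contact_force: [-6.3, -1.0, 8.2]
gripper_width: 0.0001
finger_force: 5.9
time: 6.25
eef_pos: [0.5552, 0.3243, 0.0179]
eef_rot: [180.0, -0.1, -180.0]
contact_force: [-8.1, -0.1, 7.7]
gripper_width: 0.0
finger_force: 7.5
time: 6.5
eef_pos: [0.5583, 0.3244, 0.018]
eef_rot: [180.0, -0.1, -180.0]
contact_force: [-5.9, 0.2, 7.2]
gripper_width: -0.0001
finger_force: 7.2
```

```bash
python3 -m handwheel '[{"delta_pos":[-2,0,0],"twist":0,"grip":1},{"delta_pos":[0,0,0],"twist":0,"grip":1},{"delta_pos":[0,0,0],"twist":0,"grip":1}]'
python3 -m handwheel '[{"delta_pos":[-2,0,0],"twist":0,"grip":1},{"delta_pos":[0,0,0],"twist":0,"grip":1},{"delta_pos":[0,0,0],"twist":0,"grip":1}]'
python3 -m handwheel '[{"delta_pos":[-2,0,0],"twist":0,"grip":1},{"delta_pos":[0,0,0],"twist":0,"grip":1},{"delta_pos":[0,0,0],"twist":0,"grip":1}]'
```

```text
time: 6.75
eef_pos: [0.5598, 0.3243, 0.018]
eef_rot: [180.0, -0.1, -180.0]
contact_force: [-9.9, 0.2, 8.3]
gripper_width: -0.0002
finger_force: 9.2
time: 7.0
eef_pos: [0.5599, 0.3243, 0.0177]
eef_rot: [180.0, -0.3, -179.9]
contact_force: [-18.0, -1.1, 12.0]
gripper_width: 0.0001
finger_force: 12.5
time: 7.25
eef_pos: [0.56, 0.3242, 0.0174]
eef_rot: [-180.0, -0.6, -179.9]
contact_force: [-27.7, 0.1, 16.3]
gripper_width: 0.0002
finger_force: 16.7
```

The push stopped at x=0.560, as predicted for home. I'll relax the push and then lift straight off.

```bash
python3 -m handwheel '[{"delta_pos":[2,0,0],"twist":0,"grip":1},{"delta_pos":[1.5,0,0],"twist":0,"grip":1},{"delta_pos":[0,0,0],"twist":0,"grip":1},{"delta_pos":[0,0,-2],"twist":0,"grip":1},{"delta_pos":[0,0,-2],"twist":0,"grip":1},{"delta_pos":[0,0,-2],"twist":0,"grip":1},{"delta_pos":[1,0,-2],"twist":0,"grip":1},{"delta_pos":[2,0,-2],"twist":0,"grip":1},{"delta_pos":[0,0,-5],"twist":0,"grip":1},{"delta_pos":[0,0,0],"twist":0,"grip":1}]'
python3 -m handwheel '[{"delta_pos":[20,0,-20],"twist":0,"grip":1},{"delta_pos":[30,0,-30],"twist":0,"grip":1},{"delta_pos":[30,0,-30],"twist":0,"grip":1},{"delta_pos":[30,0,-30],"twist":0,"grip":1},{"delta_pos":[30,0,-30],"twist":0,"grip":1},{"delta_pos":[30,0,-30],"twist":0,"grip":1},{"delta_pos":[20,0,0],"twist":0,"grip":1},{"delta_pos":[0,0,0],"twist":0,"grip":1},{"delta_pos":[0,0,0],"twist":0,"grip":1},{"delta_pos":[0,0,0],"twist":0,"grip":1}]'
python3 - <<'E'
from h import *
im,d,W=cloud('wrist'); np.savez('w4.npz',im=im,d=d,W=W)
a=cv2.resize(im[150:350,200:440],None,fx=2,fy=2)
im2,d2,W2=cloud('top'); np.savez('t4.npz',im=im2,W=W2)
b=cv2.resize(im2[140:240,205:285],None,fx=4,fy=4,interpolation=cv2.INTER_NEAREST)
save(np.hstack([a,b]),'f4.png')
E
```

```text
time: 8.08
eef_pos: [0.5592, 0.3243, 0.0337]
eef_rot: [180.0, 0.1, -180.0]
contact_force: [-0.5, 0.6, 0.3]
gripper_width: -0.0002
finger_force: 0.0
time: 8.92
eef_pos: [0.3717, 0.324, 0.1993]
eef_rot: [-180.0, 0.0, -180.0]
contact_force: [-0.3, -0.1, -0.7]
gripper_width: 0.0001
finger_force: 0.0
```

View pics/f4.png

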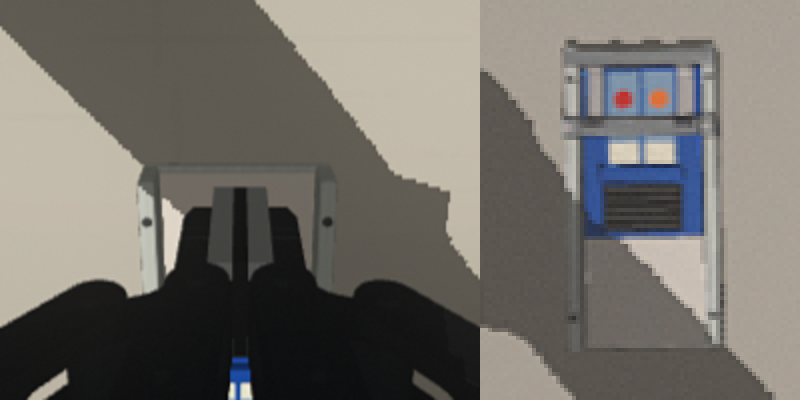

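The top view on the right shows the carrier under the bar with its nose against the end stop, straight, and its rear edge at crop row 237. I'll check the numbers.

```bash
python3 - <<'E'
from h import *
z=np.load('t4.npz'); im,W=z['im'],z['W']
for r in range(155,203): print(r,im[r,253],np.round(W[r,253]*1000,1),im[r,232],np.round(W[r,232,2]*1000,1)) if r<160 or r>173 else 0
A=W[185:198,233:260].reshape(-1,3); A=A[(A[:,2]>.01)&(A[:,2]<.04)]
print(np.linalg.lstsq(np.c_[A[:,:2],np.ones(len(A))],A[:,2],rcond=None)[0],np.median(A[:,2]))
E
```

```text
155 [122 123 119] [659.4 296.6  31.9] [121 120 119] 31.8
156 [71 75 92] [657.2 297.6  26.2] [113 110 109] 25.8
157 [ 69  99 158] [654.3 297.8  25.1] [149 144 145] 30.1
158 [ 97 123 160] [652.1 298.8  19.2] [136 135 145] 26.5
159 [ 91 118 158] [648.7 298.5  21.4] [141 140 149] 25.1
174 [109 133 167] [602.8 299.   22.3] [ 50  74 127] 21.0
175 [130 145 166] [599.6 298.7  24.3] [ 52  82 148] 21.7
176 [166 168 170] [596.7 299.   22.8] [ 56  86 149] 21.0
177 [163 166 165] [593.8 299.3  21.2] [ 54  84 148] 20.3
178 [164 164 162] [590.8 299.4  21.1] [ 55  85 148] 24.1
179 [176 176 176] [587.6 299.3  22.1] [ 51  82 147] 21.0
180 [162 163 161] [584.5 299.1  23.3] [ 55  85 150] 19.4
181 [39 54 90] [581.7 299.8  19.4] [ 54  83 148] 22.3
182 [ 55  87 152] [578.1 298.5  27.2] [ 57  87 150] 22.9
183 [ 58  89 153] [574.8 298.   30.5] [ 53  84 148] 25.5
184 [ 54  87 156] [571.6 297.6  33.3] [ 55  85 150] 23.3
185 [ 49  74 129] [569.5 299.8  20.6] [ 53  83 147] 18.7
186 [56 60 61] [566.4 299.7  21.6] [ 53  83 148] 24.4
187 [74 70 65] [563.  298.9  26.4] [ 51  82 147] 22.1
188 [51 48 46] [560.1 299.2  24.7] [ 54  85 150] 21.3
189 [71 69 67] [557.2 299.8  21.6] [ 54  84 151] 19.3
190 [52 47 46] [554.2 300.   20.4] [ 54  84 151] 23.1
191 [60 59 54] [551.2 300.1  20.4] [ 53  83 150] 23.2
192 [56 54 52] [548.  299.6  23.7] [ 53  83 147] 22.7
193 [49 47 45] [545.1 300.2  20.5] [ 46  71 127] 25.8
194 [69 68 64] [541.9 299.7  23.6] [ 50  72 124] 22.3
195 [55 53 50] [538.9 299.5  24.6] [43 52 81] 21.7
196 [71 68 63] [535.9 300.   21.9] [42 54 84] 20.2
197 [45 52 78] [532.9 300.1  22. ] [43 55 85] 22.4
198 [ 71  95 155] [529.9 300.6  18.9] [44 55 86] 18.3
199 [138 139 143] [527.1 301.8  12.4] [70 76 90] 21.9
200 [205 194 182] [524.  301.8  12.9] [117 110 103] 16.4
201 [202 192 182] [521.  302.3   9.9] [112 107 101] 15.3
202 [199 189 180] [517.9 302.   12.1] [112 106 102] 10.4
[-0.00528134 -0.00086092  0.02544996] 0.022266966572742783
```

The rear edge is at 0.528–0.529 (home is 0.529). The top is level at z≈22 mm, under the bar. The arm is clear, so I'm handing in.

```bash
python3 -c "from plant import hand_in; print(hand_in())"
```

```text
the job is handed in; nothing more can be done
None
```

The carrier is loaded: nose against the end stop within camera accuracy (about 2 mm), level and held under the bar, with the arm clear; the job is handed in, but the hand-in returned no verdict and I did not measure the leaf spring angle.

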